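Lock the deposit box in the bottle cabinet

ROBOT

A 7-joint arm with a two-finger parallel gripper is mounted at the origin on the work surface. World frame = base frame: x ahead of the robot, y to its left, z up, the work surface at z = 0. Lengths are in m, angles in rad, forces in N, time in s.
With the tool pointing down it reaches from about 0.425 to 0.95 m from the base axis. Payload 4.7 kg.
Tool frame: the origin (TCP) lies on the front face of the gripper's body, between the roots of the fingers; the fingertips stand 70 mm ahead of it and the grasp point (between the pads) lies 51 mm ahead of it; y points along the fingers, z is the direction in which the jaws open and shut, and the axes are right-handed (so a half turn about y gives the same grasp; the last joint's range is limited). The gripper opens to 87 mm and grips with 3 to 60 N. Pads are 19 mm wide; open, the fingers measure 117 mm over their backs; the gripper's body (75 mm by 190 mm) begins 51 mm behind the grasp point.
Start: joints at [1.101, 0.469, -0.049, 1.532, 0.024, 1.141, -0.082], TCP at [0.288, -0.61, 0.292] pointing down, gripper open.
Joint ranges: [-2.59, 2.59], [-0.33, 1.99], [-1.39, 1.29], [0.1, 2.45], [-1.04, 4.18], [0.21, 1.99], [-2.66, 2.66]. Speed limits (rad/s): [2.57, 2.57, 3.14, 3.14, 3.14, 3.14, 3.14].

INTERFACE

Orientations are given as a rotation vector (axis times angle).
In Python, from plant import arm, cams gives the robot as it stands.
- The arm moves only by the tool servo_tool, never from a script. Its argument "commands" is a list of rows, each a list of 6 numbers: the shift along the tool's x, y, z in m, then the turn, a rotation vector about the tool's x, y, z in degrees. In form: [[x, y, z, rx, ry, rz], ...]. A call has exactly 5 rows; each row shifts and turns the commanded pose from where the row before left it, along the tool's axes as they then stand; what a row does not reach is not made up. A row lasts 1/12 s, in which the tool goes at most 41.7 mm and 7.16 degrees, less where a joint would pass 70% of its speed; a pose out of reach is approached as far as the arm can. A call with a gripper value outside its range is refused whole. "gripper" is the opening, from 0 (shut) to 1 (fully open), set as the call begins (left out, the last holds). The fingers move at their own pace and stop on an object; "newtons" is the grip in N (left out, the last holds). Time passes only in rows, so rows that do not move let the fingers close, or fill a call up. It gives the time, the measured TCP pose, the force and the opening at its end, in the units of the state.
- arm.observe(): the state, without advancing time (a new reading comes with each control period).
- cams.camera(name): name is "side" or "top"; returns the picture (480x640x3 uint8, red, green, blue); there is no depth.
- cams.get_calibration(name): a dict with "fx", "fy", "cx", "cy" (pixels), "camera_from_world" (4x4, takes a point from world to camera coordinates). Camera axes: x right, y up, looking along -z (the intrinsics and any distortion apply to the point x, -y, -z); pixel columns grow to the right and rows downward; lengths in m; the calibration is good to about 2 mm. A picture is of the moment at which its call begins. get_calibration takes no time and is no camera call.
- arm.job_done(): hands the job in, once; it reports no verdict.
The state is a dict: "clock": time; "joints": joint angles; "joint_velocities": joint speeds; "joint_torque": joint torques, N m; "ee_pos": TCP position; "orientation": TCP orientation; "ft_force": force on the tool from outside, world axes, zero at the start; "ft_torque": the same for the moment, N m; "finger_gap": finger opening in m.
Only numpy, scipy, OpenCV 4.12 (cv2) and the standard library are available. Lean on these libraries where they do the work, as an engineer would, in place of code of your own. Each camera call takes 0.05 s, during which the arm holds its last target.

TASK

The lid of the grey steel deposit box stands slightly ajar: press its front edge down until the lid is fully shut. Then take the key out of its slot in the clear rack, push it fully home into the lock on the lid (wiggle it a little if the pins stick), turn it a quarter turn clockwise as seen from above, up to the stop, and finish while still gripping the key and holding it turned against the lock's return spring. Leave the bottle, tuna can, bottle cap and egg carton where they are.

Things in the scene. Friction and masses are not known exactly. Their poses are not given: they have to be found in the camera images.
- strongbox: grey painted steel deposit box, fixed; origin at the centre of its underside, x axis from its front edge to the lid's hinge at the far edge, 200 mm deep (x), 150 mm wide (y), 97 mm high with the lid shut.
- lid (a joint): hinge angle of the box's lid, rad: 0 fully shut, grows as the front edge rises (starts 0.06 to 0.14, up to 30 mm up in front). Stiff hinge along the box's far edge, 183 mm behind lid_press: it stays where it is left. Pressing the front edge down takes about 5 to 8 N until it meets the box's rim, a firm stop.
- lid_press (a point): top of a thin dark rubber pad (28 x 70 mm) in the middle of the lid's front edge, the place to press down; 98 mm above the work surface when shut. x axis points to the hinge, z up out of the lid (tilted while ajar).
- keyway (a point): centre of the key slot's mouth, on top of the round brass plug (38 mm across) in the lid, 53 mm behind lid_press, 105 mm above the work surface when shut (8 mm proud of the lid, 2 mm proud of the 57 mm steel ring around it). x axis lies along the slot and turns with the plug, z out of the lock. Slot 16 x 5.5 mm, flared by a 3 mm chamfer at the mouth, 26 mm deep, open below.
- plug (a joint): turn of the lock plug, rad: 0 at rest (slot along the box's x), grows clockwise from above, firm stop at 1.60. A weak spring (0.05 N m/rad) turns it back. The blade has 0.1 rad of play, so the hand turns about 0.1 rad more than the plug. Four sprung pins in the ends of the slot, 10 and 18 mm deep, resist the blade going in (about 10 N).
- key_grip (a point): centre of the key's black plastic bow, the part to grip: 36 mm wide (x), 9 mm thick (y), 42 mm tall (z). 27 mm above the shoulder, 57 mm above the tip. The key (50 g) stands upright, blade down, in the rack's slot; pull it straight up by 34 mm or more. z up along the key, x along the blade's width. The same either way round (half turn about z).
- key_tip (a point): lower tip of the key's steel blade; axes as key_grip. Blade 14 mm wide (x), 4 mm thick (y), 30 mm long, with a 90 degree pointed tip; above it a steel collar 28 x 9 x 6 mm, whose underside (the shoulder) rests on the plug's top face when the key is fully home, the tip then 30 mm below the mouth.
- rack: clear acrylic rack, fixed; origin at the centre of its underside, base 180 x 110 mm, long along its x. Three crushed aluminium cans (66 mm across, top 73 mm above the surface) stand in its far slots; the key stands in a 34 x 50 mm block, 42 mm high, centred 62 mm to the -x side of the origin, blade width along the rack's x.
- soju: green glass soju bottle standing upright, 65 mm across, 205 mm tall; origin at the centre of its underside. Leave alone.
- tuna: flat steel tuna can, 83 mm across, 36 mm tall; origin at the centre of its underside. Leave alone.
- cap: plastic bottle cap, 29 mm across, 14 mm tall; origin at the centre of its underside. Leave alone.
- eggs: transparent egg carton, 155 x 105 x 62 mm; origin at the centre of its underside. Leave alone.
Not all that is in view belongs to the job. There is more than one size of the part that bears key_grip; the job needs the smallest.

How it is judged:
By the outcome, as a careful person would: the job done as asked, in the order asked, and still so for the second after the job is handed in, while the arm keeps its last pose, push and grip.
It also fails if it takes over 72 s, if anything falls off the work surface, if the arm or the gripper's body presses on something with over 40 N, if the wrist force passes 120 N, or if a joint passes its speed limit or range.

## Working session

There is one attempt and no reset: what is moved stays moved. The work goes in short steps, Python scripts to look and compute and a tool call to move; the robot and the scene stay as the last step left them, time stands still between calls to the robot, and variables do not carry over. Pictures are saved under pics/ and viewed, and the job is handed in when it is done.

Besides the shell and the picture viewer there is one more tool, called after "Request:" in YAML: its name, and indented under it one key for each argument. servo_tool: Moves the arm, as the interface text tells. Its arguments: {"type":"object","properties":{"commands":{"type":"array","items":{"type":"array","items":{"type":"number"}}},"gripper":{"type":"number"},"newtons":{"type":"number"}},"required":["commands"]}

```bash
ls; mkdir -p pics
python3 - <<'E'
from plant import arm,cams
import cv2,numpy as np
s=arm.observe();print(s)
for n in("side","top"):
    cv2.imwrite(f"pics/{n}0.png",cams.camera(n)[:,:,::-1]); c=cams.get_calibration(n); print(n,{k:np.round(v,4).tolist() if not isinstance(v,str) else v for k,v in c.items()})
E
```

```text
pics
{'clock': 0.0, 'joints': array([ 1.10112776,  0.46944646, -0.04857135,  1.53368146,  0.02413361,
        1.1409775 , -0.08230332]), 'joint_velocities': array([-0.00082591,  0.0002366 , -0.00036548,  0.00084516, -0.00163742,
       -0.00076006,  0.00073115]), 'joint_torque': array([-1.24263843e-03, -5.07969224e+01, -8.07863404e-02, -2.36154020e+01,
       -6.11903728e-02,  3.78884620e-02,  1.94363251e-04]), 'ee_pos': array([ 0.28777988, -0.61007789,  0.29120112]), 'orientation': array([-0.44356138,  1.97937122, -1.9756174 ]), 'ft_force': array([-0.70435196,  0.3381748 ,  0.31801501]), 'ft_torque': array([-0.0030143 , -0.03693583, -0.02608287]), 'finger_gap': 0.08701410506199243}
side {'fx': 589.0363, 'fy': 589.0363, 'cx': 321.9151, 'cy': 241.2229, 'camera_from_world': [[-0.8919, -0.4522, 0.0077, 0.4591], [0.3144, -0.6076, 0.7294, -0.323], [-0.3251, 0.6529, 0.6841, -1.0491], [0.0, 0.0, 0.0, 1.0]]}
top {'fx': 491.6322, 'fy': 491.6322, 'cx': 324.2129, 'cy': 240.5432, 'camera_from_world': [[0.0188, -0.9991, 0.037, -0.1436], [0.988, 0.0242, 0.1524, -0.5777], [-0.1532, 0.0337, 0.9876, -1.0523], [0.0, 0.0, 0.0, 1.0]]}
```

View pics/side0.png

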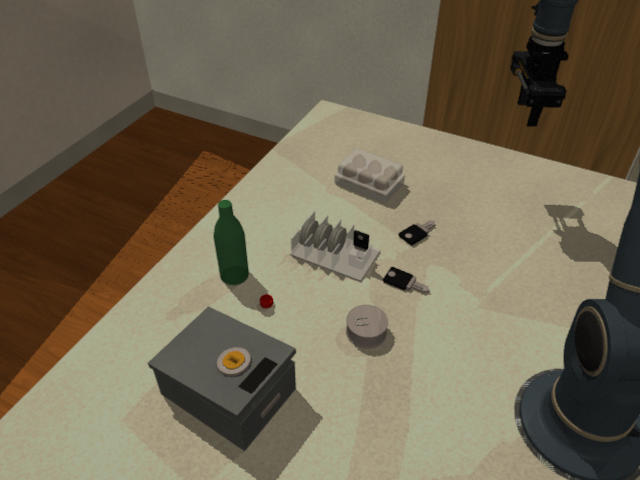

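View pics/top0.png

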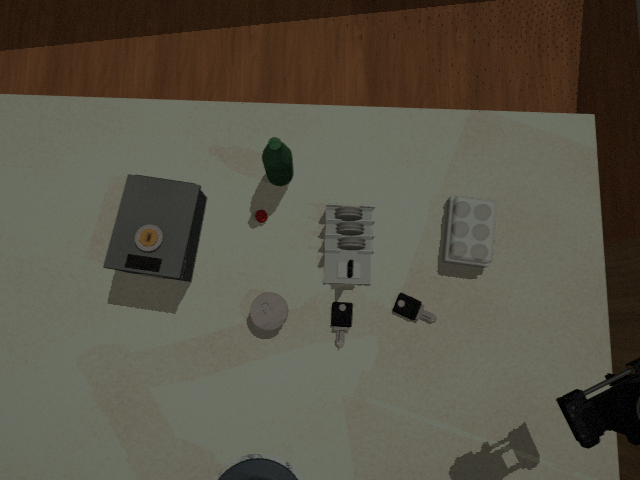

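The side view shows the box at about (225,375), the rack with the upright key at (361,240), and two loose keys lying at (398,278) and (413,235). In the top view, the box is at (155,228), the rack at (348,245) and the key at (350,268).

```bash
cat > h.py <<'E'
from plant import arm,cams
import cv2,numpy as np
def cal(n):
    c=cams.get_calibration(n); return c,np.array(c["camera_from_world"])
def proj(n,p):
    c,T=cal(n); q=T[:3,:3]@np.array(p)+T[:3,3]
    return np.array([c["cx"]+c["fx"]*q[0]/-q[2], c["cy"]-c["fy"]*q[1]/-q[2]])
def ray(n,u,v):
    c,T=cal(n); d=np.array([(u-c["cx"])/c["fx"],-(v-c["cy"])/c["fy"],-1.])
    R=T[:3,:3]; return -R.T@T[:3,3], R.T@d/np.linalg.norm(d)
def onz(n,u,v,z):
    o,d=ray(n,u,v); return o+d*(z-o[2])/d[2]
def tri(uvs,uvt):
    a,d=ray("side",*uvs); b,e=ray("top",*uvt)
    s,t=np.linalg.lstsq(np.stack([d,-e],1),b-a,rcond=None)[0]
    p,q=a+s*d,b+t*e; return (p+q)/2,np.linalg.norm(p-q)
E
python3 - <<'E'
import cv2
s=cv2.imread("pics/side0.png");t=cv2.imread("pics/top0.png")
def crop(im,x,y,w,h,k,n): cv2.imwrite(n,cv2.resize(im[y:y+h,x:x+w],None,fx=k,fy=k,interpolation=cv2.INTER_CUBIC))
crop(s,145,300,160,150,4,"pics/s_box.png");crop(t,95,165,120,125,4,"pics/t_box.png")
crop(s,280,200,160,100,5,"pics/s_rack.png");crop(t,310,195,80,100,6,"pics/t_rack.png")
E
```

```text
(no output)
```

View pics/s_box.png

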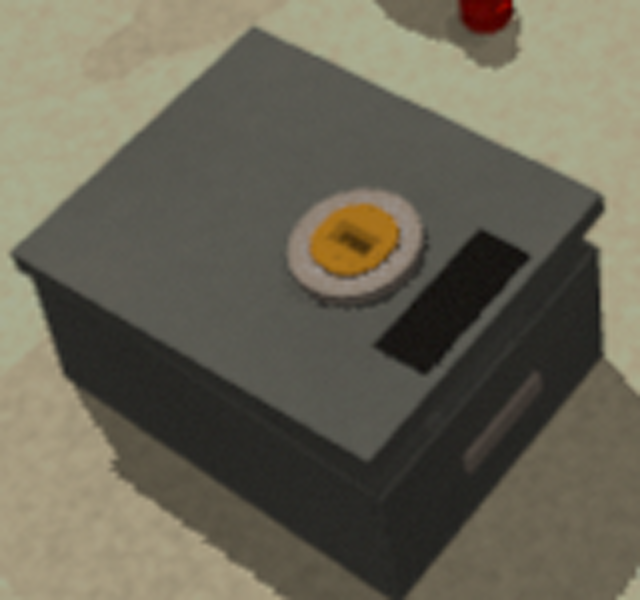

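View pics/t_box.png

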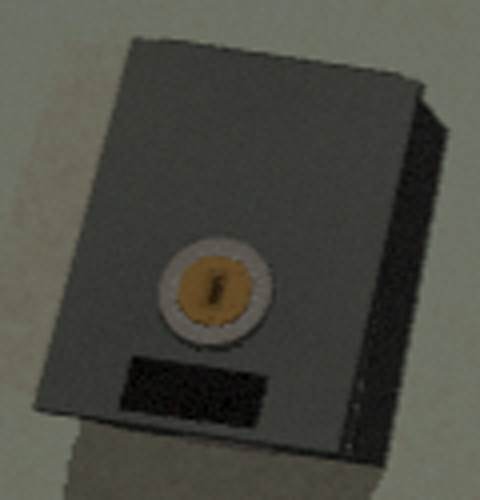

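View pics/s_rack.png

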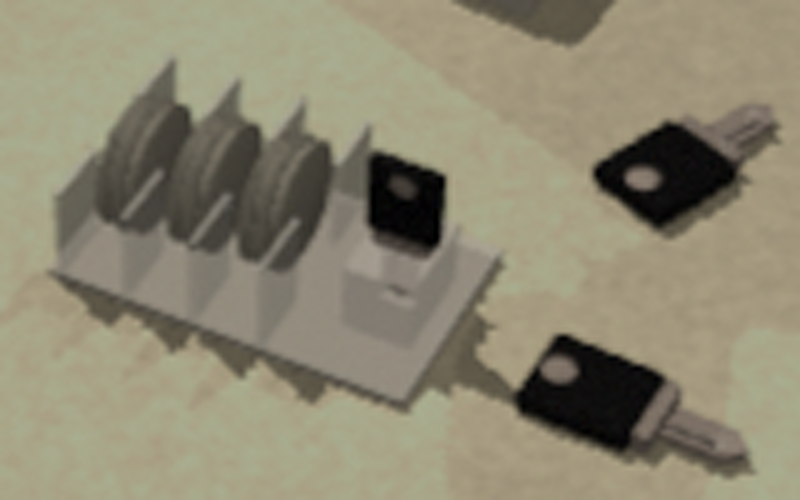

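View pics/t_rack.png

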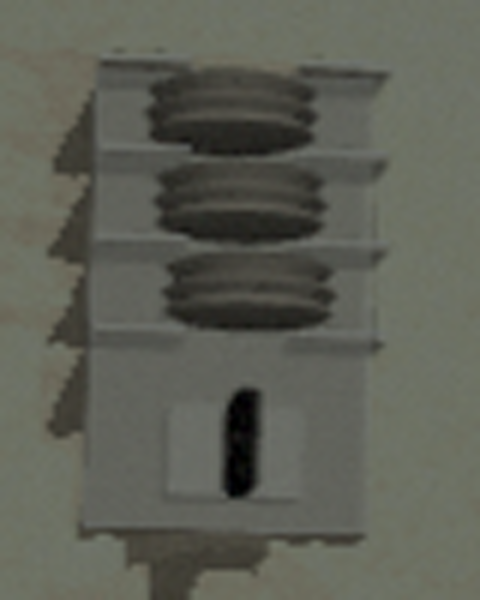

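Run:
```python
from h import *
s=cv2.imread("pics/side0.png");t=cv2.imread("pics/top0.png")
def blobs(im,lo,hi,roi,name,space=cv2.COLOR_BGR2HSV):
    x,y,w,h=roi; m=cv2.inRange(cv2.cvtColor(im[y:y+h,x:x+w],space),lo,hi)
    cs,_=cv2.findContours(m,cv2.RETR_EXTERNAL,cv2.CHAIN_APPROX_NONE)
    c=max(cs,key=cv2.contourArea)+np.array([x,y]); 
    f=np.zeros(im.shape[:2],np.uint8); cv2.drawContours(f,[c],-1,255,-1); M=cv2.moments(f,True)
    r=cv2.minAreaRect(c); print(name,"cen",round(M['m10']/M['m00'],2),round(M['m01']/M['m00'],2),"area",M['m00'],"box",np.round(cv2.boxPoints(r),1).tolist())
    return np.array([M['m10']/M['m00'],M['m01']/M['m00']]),c
ps,_=blobs(s,(8,130,60),(30,255,255),(200,335,70,50),"plug side")
pt,_=blobs(t,(8,100,40),(30,255,255),(130,215,45,45),"plug top")
print("plug",tri(ps,pt))
bs,_=blobs(s,(0,0,0),(180,255,32),(237,350,42,47),"pad side")
bt,_=blobs(t,(0,0,0),(180,255,24),(120,252,46,22),"pad top")
print("pad",tri(bs,bt))
ks,c1=blobs(s,(0,0,0),(180,255,45),(350,226,25,30),"bow side")
kt,c2=blobs(t,(0,0,0),(180,255,40),(340,255,20,25),"bow top")
# pixel corners from crops
def S(u,v,x,y,k): return (x+(u+.5)/k-.5,y+(v+.5)/k-.5)
bx=dict(A=((255,28),(132,39)),B=((603,200),(420,82)),C=((370,460),(340,452)),D=((14,255),(36,408)))
for k,(a,b) in bx.items(): print("lid",k,tri(S(*a,145,300,4),S(*b,95,165,4)))
for n,a in dict(nearL=(14+0,0)).items(): pass
pad=[((482,230),(268,375)),((530,257),(256,428)),((424,374),(120,409)),((374,346),(132,357))]
for a,b in pad: print("pad c",tri(S(*a,145,300,4),S(*b,95,165,4)))
print("box floor front-right side",onz("side",*S(402,598,145,300,4),0))
# rack base corners (z~?)
for a,b in [((405,408),(82,530)),((500,255),(366,537)),((52,272),(96,60))]:
    print("rack",tri(S(*a,280,200,5),S(*b,310,195,6)), onz("top",*S(*b,310,195,6),.005))
print("bow top ends",[onz("top",*S(*q,310,195,6),.088) for q in [(251,390),(240,497)]])
print("side bow top corners",[S(*q,280,200,5) for q in [(372,152),(446,180),(440,252),(368,232)]])
for n,cs in dict(k1=[(560,335),(678,380),(630,450),(518,402)],k2=[(665,120),(738,175),(668,232),(595,172)]).items():
    P=[onz("side",*S(*q,280,200,5),.012) for q in cs]; print(n,[round(np.linalg.norm(P[i]-P[i-1]),4) for i in range(4)])
```

```text
plug side cen 233.14 359.45 area 298.0 box [[220.0, 361.0], [234.5, 346.5], [246.5, 358.5], [232.0, 373.0]]
plug top cen 148.09 237.1 area 258.0 box [[139.0, 229.0], [157.0, 229.0], [157.0, 245.0], [139.0, 245.0]]
plug (array([0.56676358, 0.23436983, 0.1193441 ]), np.float64(0.0019770066423018253))
pad side cen 257.65 375.05 area 525.0 box [[239.0, 386.0], [265.6000061035156, 355.0], [276.20001220703125, 364.1000061035156], [249.60000610351562, 395.1000061035156]]
pad top cen 142.76 262.67 area 455.0 box [[124.5999984741211, 266.70001220703125], [126.5999984741211, 253.39999389648438], [160.6999969482422, 258.6000061035156], [158.6999969482422, 271.8999938964844]]
pad (array([0.51380871, 0.2415902 , 0.11851717]), np.float64(0.001815222591773252))
bow side cen 360.75 239.78 area 223.0 box [[354.0, 231.0], [368.0, 231.0], [368.0, 249.0], [354.0, 249.0]]
bow top cen 349.75 268.26 area 77.0 box [[346.79998779296875, 276.8999938964844], [348.20001220703125, 259.70001220703125], [352.6000061035156, 260.0], [351.1000061035156, 277.29998779296875]]
lid A (array([0.6367603 , 0.23150039, 0.232
[... 751 characters left out ...]
00206243]), np.float64(0.002268651092856039)) [ 0.48888173 -0.13211061  0.005     ]
rack (array([ 0.48814657, -0.24167124,  0.00148935]), np.float64(0.0012848297978266152)) [ 0.48852351 -0.24102479  0.005     ]
rack (array([ 0.66966291, -0.13534448,  0.0024753 ]), np.float64(0.007472585440684944)) [ 0.67271111 -0.13408178  0.005     ]
bow top ends [array([ 0.53445256, -0.18873645,  0.088     ]), array([ 0.49614009, -0.18521594,  0.088     ])]
side bow top corners [(354.0, 230.0), (368.8, 235.6), (367.6, 250.0), (353.2, 246.0)]
k1 [np.float64(0.0464), np.float64(0.0565), np.float64(0.0486), np.float64(0.0537)]
k2 [np.float64(0.0528), np.float64(0.0492), np.float64(0.0543), np.float64(0.0506)]
```

```bash
cat >> h.py <<'E'
from scipy.spatial.transform import Rotation as Ro
def go(p,yaw,f=None):
    """tool-frame delta to TCP p, tool pointing down, tool x at world yaw; (shift first, in current axes) and rotvec deg"""
    s=arm.observe(); R=Ro.from_rotvec(s["orientation"]).as_matrix()
    c,si=np.cos(yaw),np.sin(yaw); x=np.array([c,si,0]);y=np.array([0,0,-1.]);z=np.cross(x,y)
    Rt=np.stack([x,y,z],1)
    print("tool dp mm",np.round(R.T@(np.array(p)-s["ee_pos"])*1000,1),"rot deg",np.round(np.degrees(Ro.from_matrix(R.T@Rt).as_rotvec()),2))
def st():
    s=arm.observe(); R=Ro.from_rotvec(s["orientation"]).as_matrix()
    print("t",round(s["clock"],2),"p",np.round(s["ee_pos"],4),"yaw",round(np.degrees(np.arctan2(R[1,0],R[0,0])),2),"ydir",np.round(R[:,1],3),"F",np.round(s["ft_force"],1),"M",np.round(s["ft_torque"],2),"gap",round(s["finger_gap"],4),"j",np.round(s["joints"],2))
E
python3 - <<'E'
from h import *
st(); 
print(Ro.from_rotvec(arm.observe()["orientation"]).as_matrix().round(3))
def S(u,v,x,y,k): return (x+(u+.5)/k-.5,y+(v+.5)/k-.5)
L=dict(fr=((603,200),(340,452)),fl=((370,460),(36,408)),bl=((14,255),(132,39)),br=((255,28),(420,82)))
for k,(a,b) in L.items(): print("lid",k,tri(S(*a,145,300,4),S(*b,95,165,4)))
print(tri((354,230),S(251,390,310,195,6)),tri((368.8,235.6),S(240,497,310,195,6)))
for q in [(168,403),(304,403),(298,498),(166,495)]: print("block",onz("top",*S(*q,310,195,6),.042))
print("bottle",onz("side",233,280,0),"cap",onz("side",266,302,.01))
go((.514,.2416,.26),-.13)
go((.55,-.2,.33),-.13)
E
```

```text
t 0.1 p [ 0.2878 -0.6101  0.2913] yaw -154.74 ydir [-0.001  0.002 -1.   ] F [-0.3  0.5 -0.1] M [-0.01  0.05  0.04] gap 0.0873 j [ 1.1   0.47 -0.05  1.53  0.02  1.14 -0.08]
[[-0.904 -0.001  0.427]
 [-0.427  0.002 -0.904]
 [ 0.    -1.    -0.002]]
lid fr (array([0.48467172, 0.16574533, 0.11515012]), np.float64(0.0027021558418574365))
lid fl (array([0.50381753, 0.31923857, 0.11954033]), np.float64(0.001838213110786896))
lid bl (array([0.70515781, 0.29516555, 0.0953005 ]), np.float64(0.003070130810836207))
lid br (array([0.68632331, 0.14087998, 0.09506664]), np.float64(0.0021673344828277777))
(array([ 0.53359033, -0.18883997,  0.0893116 ]), np.float64(0.0014806505394962422)) (array([ 0.49593875, -0.18486317,  0.09169754]), np.float64(0.00019987015811596056))
block [ 0.53425018 -0.16198426  0.042     ]
block [ 0.53541357 -0.21277134  0.042     ]
block [ 0.49993026 -0.21080737  0.042     ]
block [ 0.49997707 -0.16174453  0.042     ]
bottle [ 7.38582439e-01 -9.15564191e-03  1.11022302e-16] cap [0.6364496 0.0196285 0.01     ]
tool dp mm [-567.9   32.4 -673.7] rot deg [ 4.000e-02 -1.473e+02 -1.300e-01]
tool dp mm [-412.1  -38.3 -259.1] rot deg [ 4.000e-02 -1.473e+02 -1.300e-01]
```

Request:
servo_tool:
  commands:
    - [-0.0275,-0.0025,-0.0173,0,0,0]
    - [-0.0275,-0.0025,-0.0173,0,0,0]
    - [-0.0275,-0.0025,-0.0173,0,0,0]
    - [-0.0275,-0.0025,-0.0173,0,0,0]
    - [-0.0275,-0.0025,-0.0173,0,0,0]
  gripper: 0
  newtons: 10

```text
clock: 0.52
ee_pos: [0.3759, -0.472, 0.3044]
orientation: [-0.443, 1.978, -1.977]
ft_force: [0.3, 0.2, -0.5]
finger_gap: 0.0614
```

Request:
servo_tool:
  commands:
    - [-0.0275,-0.0025,-0.0173,0,0,0]
    - [-0.0275,-0.0025,-0.0173,0,0,0]
    - [-0.0275,-0.0025,-0.0173,0,0,0]
    - [-0.0275,-0.0025,-0.0173,0,0,0]
    - [-0.0275,-0.0025,-0.0173,0,0,0]

```text
clock: 0.93
ee_pos: [0.4633, -0.3351, 0.3171]
orientation: [-0.444, 1.978, -1.977]
ft_force: [1.2, 0.3, 0.2]
finger_gap: 0.0282
```

Request:
servo_tool:
  commands:
    - [-0.0275,-0.0025,-0.0173,0,0,0]
    - [-0.0275,-0.0025,-0.0173,0,0,0]
    - [-0.0275,-0.0025,-0.0173,0,0,0]
    - [-0.0275,-0.0025,-0.0173,0,0,0]
    - [-0.0275,-0.0025,-0.0173,0,0,0]

```text
clock: 1.35
ee_pos: [0.5507, -0.1983, 0.3296]
orientation: [-0.444, 1.978, -1.977]
ft_force: [-0.7, 0.3, -0.5]
finger_gap: 0.0016
```

Run:
```python
from h import *
st();go((.512,.2416,.23),-.123)
```

```text
t 1.35 p [ 0.5507 -0.1983  0.3296] yaw -154.75 ydir [-0.001  0.    -1.   ] F [-0.7  0.3 -0.5] M [ 0.04 -0.   -0.  ] gap 0.0016 j [ 0.47  0.31 -0.25  1.7   0.08  1.15 -0.93]
tool dp mm [-152.7   99.6 -414.4] rot deg [ 5.000e-02 -1.477e+02 -1.000e-02]
```

Request:
servo_tool:
  commands:
    - [-0.0102,0.003,-0.0276,0,0,0]
    - [-0.0102,0.003,-0.0276,0,0,0]
    - [-0.0102,0.003,-0.0276,0,0,0]
    - [-0.0102,0.003,-0.0276,0,0,0]
    - [-0.0102,0.003,-0.0276,0,0,0]

```text
clock: 1.77
ee_pos: [0.537, -0.0518, 0.3142]
orientation: [-0.444, 1.978, -1.978]
ft_force: [-0.1, -0.7, -0.2]
finger_gap: 0.0007
```

Request:
servo_tool:
  commands:
    - [-0.0102,0.003,-0.0276,0,0,0]
    - [-0.0102,0.003,-0.0276,0,0,0]
    - [-0.0102,0.003,-0.0276,0,0,0]
    - [-0.0102,0.003,-0.0276,0,0,0]
    - [-0.0102,0.003,-0.0276,0,0,0]

```text
clock: 2.18
ee_pos: [0.5243, 0.0946, 0.2993]
orientation: [-0.444, 1.977, -1.978]
ft_force: [0.2, 0.7, -0.4]
finger_gap: 0.0004
```

Request:
servo_tool:
  commands:
    - [-0.0102,0.003,-0.0276,0,0,0]
    - [-0.0102,0.003,-0.0276,0,0,0]
    - [-0.0102,0.003,-0.0276,0,0,0]
    - [-0.0102,0.003,-0.0276,0,0,0]
    - [-0.0102,0.003,-0.0276,0,0,0]

```text
clock: 2.6
ee_pos: [0.5116, 0.2411, 0.2842]
orientation: [-0.444, 1.977, -1.978]
ft_force: [-0.1, -0.4, 0.2]
finger_gap: 0.0005
```

Request:
servo_tool:
  commands:
    - [0,0,0,0,-7,0]
    - [0,0,0,0,-7,0]
    - [0,0,0,0,-7,0]
    - [0,0,0,0,-7,0]
    - [0,0,0,0,-7,0]

```text
clock: 3.02
ee_pos: [0.5119, 0.2398, 0.2842]
orientation: [-0.922, 1.576, -1.576]
ft_force: [0.2, -0.8, -0.3]
finger_gap: 0.0005
```

Request:
servo_tool:
  commands:
    - [0,0,0,0,-7,0]
    - [0,0,0,0,-7,0]
    - [0,0,0,0,-7,0]
    - [0,0,0,0,-7,0]
    - [0,0,0,0,-7,0]

```text
clock: 3.43
ee_pos: [0.5119, 0.2397, 0.2843]
orientation: [-1.255, 1.137, -1.137]
ft_force: [0.0, 0.7, -0.5]
finger_gap: 0.0006
```

Run:
```python
from h import *
st();go((.512,.2416,.23),-.123)
```

```text
t 3.43 p [0.5119 0.2397 0.2843] yaw -84.4 ydir [-0.001 -0.001 -1.   ] F [ 0.   0.7 -0.5] M [ 0.   -0.09  0.04] gap 0.0006 j [ 0.04  0.38 -0.71  1.78  0.28  1.08 -0.67]
tool dp mm [-1.9 54.3  0.3] rot deg [ 6.000e-02 -7.736e+01 -1.000e-02]
```

Request:
servo_tool:
  commands:
    - [0,0.02,0,0,0,0]
    - [0,0.02,0,0,0,0]
    - [0,0.02,0,0,0,0]
    - [0,0.015,0,0,0,0]
    - [0,0.01,0,0,0,0]

```text
clock: 3.85
ee_pos: [0.5114, 0.2391, 0.1976]
orientation: [-1.254, 1.143, -1.141]
ft_force: [0.5, 0.1, -0.2]
finger_gap: 0.0004
```

Request:
servo_tool:
  commands:
    - [0,0.005,0,0,0,0]
    - [0,0.005,0,0,0,0]
    - [0,0.003,0,0,0,0]
    - [0,0.003,0,0,0,0]
    - [0,0.002,0,0,0,0]

```text
clock: 4.27
ee_pos: [0.5121, 0.2403, 0.1823]
orientation: [-1.251, 1.141, -1.141]
ft_force: [-2.2, 0.2, 2.9]
finger_gap: 0.0006
```

Request:
servo_tool:
  commands:
    - [0,0.002,0,0,0,0]
    - [0,0.002,0,0,0,0]
    - [0,0.002,0,0,0,0]
    - [0,0.002,0,0,0,0]
    - [0,0.002,0,0,0,0]

```text
clock: 4.68
ee_pos: [0.5121, 0.2403, 0.1717]
orientation: [-1.251, 1.141, -1.141]
ft_force: [-2.6, 1.1, 3.7]
finger_gap: 0.0009
```

Request:
servo_tool:
  commands:
    - [0,0.001,0,0,0,0]
    - [0,0.001,0,0,0,0]
    - [0,0.001,0,0,0,0]
    - [0,0.001,0,0,0,0]
    - [0,0,0,0,0,0]

```text
clock: 5.1
ee_pos: [0.5123, 0.2399, 0.1676]
orientation: [-1.251, 1.141, -1.141]
ft_force: [-0.3, 0.9, 1.5]
finger_gap: 0.0006
```

Request:
servo_tool:
  commands:
    - [0,0.001,0,0,0,0]
    - [0,0.0005,0,0,0,0]
    - [0,0.0005,0,0,0,0]
    - [0,0.0005,0,0,0,0]
    - [0,0,0,0,0,0]

```text
clock: 5.52
ee_pos: [0.5124, 0.24, 0.167]
orientation: [-1.251, 1.14, -1.143]
ft_force: [-5.3, -1.7, 14.5]
finger_gap: 0.0008
```

Request:
servo_tool:
  commands:
    - [0,0.0005,0,0,0,0]
    - [0,0.0005,0,0,0,0]
    - [0,0,0,0,0,0]
    - [0,0,0,0,0,0]
    - [0,0,0,0,0,0]

```text
clock: 5.93
ee_pos: [0.5124, 0.24, 0.1669]
orientation: [-1.251, 1.14, -1.144]
ft_force: [-7.0, -3.0, 21.1]
finger_gap: 0.0006
```

Request:
servo_tool:
  commands:
    - [0,-0.001,0,0,0,0]
    - [0,-0.006,0,0,0,0]
    - [0,-0.025,0,0,0,0]
    - [0,-0.035,0,0,0,0]
    - [0,-0.035,0,0,0,0]
  gripper: 0.6

```text
clock: 6.35
ee_pos: [0.5119, 0.2387, 0.2662]
orientation: [-1.254, 1.143, -1.142]
ft_force: [1.2, -0.2, 0.2]
finger_gap: 0.0259
```

Run:
```python
from h import *
st();go((.515,-.187,.25),0)
go((.515,0.03,.27),0)
```

```text
t 6.35 p [0.5119 0.2387 0.2662] yaw -84.77 ydir [-0.003 -0.002 -1.   ] F [ 1.2 -0.2  0.2] M [ 0.05 -0.16 -0.01] gap 0.0259 j [ 0.03  0.4  -0.7   1.8   0.29  1.05 -0.69]
tool dp mm [424.2  17.  -35.6] rot deg [ 2.000e-01 -8.477e+01 -4.000e-02]
tool dp mm [208.1  -3.4 -15.9] rot deg [ 2.000e-01 -8.477e+01 -4.000e-02]
```

Request:
servo_tool:
  commands:
    - [0.0283,0,-0.0024,0,0,0]
    - [0.0283,0,-0.0024,0,0,0]
    - [0.0283,0,-0.0024,0,0,0]
    - [0.0283,0,-0.0024,0,0,0]
    - [0.0283,0,-0.0024,0,0,0]

```text
clock: 6.77
ee_pos: [0.513, 0.0957, 0.266]
orientation: [-1.252, 1.141, -1.143]
ft_force: [0.4, -0.9, 0.6]
finger_gap: 0.051
```

Request:
servo_tool:
  commands:
    - [0.0283,0,-0.0024,0,0,0]
    - [0.0283,0,-0.0024,0,0,0]
    - [0.0283,0,-0.0024,0,0,0]
    - [0.0283,0,-0.0024,0,0,0]
    - [0.0283,0,-0.0024,0,0,0]

```text
clock: 7.18
ee_pos: [0.5138, -0.0464, 0.266]
orientation: [-1.252, 1.142, -1.142]
ft_force: [0.4, -1.5, 0.8]
finger_gap: 0.0521
```

Request:
servo_tool:
  commands:
    - [0.0283,0,-0.0024,0,0,0]
    - [0.0283,0,-0.0024,0,0,0]
    - [0.0283,0,-0.0024,0,0,0]
    - [0.0283,0,-0.0024,0,0,0]
    - [0.0283,0,-0.0024,0,0,0]

```text
clock: 7.6
ee_pos: [0.5145, -0.1884, 0.266]
orientation: [-1.252, 1.142, -1.142]
ft_force: [-0.6, -0.5, -0.4]
finger_gap: 0.052
```

Request:
servo_tool:
  commands:
    - [0,0,0,0,-7,0]
    - [0,0,0,0,-7,0]
    - [0,0,0,0,-7,0]
    - [0,0,0,0,-7,0]
    - [0,0,0,0,-7,0]

```text
clock: 8.02
ee_pos: [0.5147, -0.187, 0.2658]
orientation: [-1.465, 0.675, -0.674]
ft_force: [0.0, 0.1, 0.6]
finger_gap: 0.0521
```

Request:
servo_tool:
  commands:
    - [0,0,0,0,-7,0]
    - [0,0,0,0,-7,0]
    - [0,0,0,0,-7,0]
    - [0,0,0,0,-7,0]
    - [0,0,0,0,-7,0]

```text
clock: 8.43
ee_pos: [0.5147, -0.187, 0.2659]
orientation: [-1.563, 0.198, -0.197]
ft_force: [-0.3, 0.2, 0.9]
finger_gap: 0.052
```

Request:
servo_tool:
  commands:
    - [0,0,0,0,-7,0]
    - [0,0,0,0,-7,0]
    - [0,0,0,0,0,0]
    - [0,0,0,0,0,0]
    - [0,0,0,0,0,0]

```text
clock: 8.85
ee_pos: [0.515, -0.1866, 0.266]
orientation: [-1.571, 0.013, -0.012]
ft_force: [-0.5, 0.2, 0.8]
finger_gap: 0.0523
```

Run:
```python
from h import *
st();go((.515,-.187,.25),0)
s=cams.camera("side")[:,:,::-1];t=cams.camera("top")[:,:,::-1]
cv2.imwrite("pics/s1.png",s);cv2.imwrite("pics/t1.png",t)
k=lambda im,x,y,w,h,f:cv2.resize(im[y:y+h,x:x+w],None,fx=f,fy=f,interpolation=cv2.INTER_CUBIC)
a=k(s,145,300,160,150,2.5);b=k(t,95,165,128,120,3.125)
cv2.imwrite("pics/c1.png",np.hstack([a,b[:375]]))
cv2.imwrite("pics/c2.png",k(s,280,150,160,130,5))
```

```text
t 8.85 p [ 0.515  -0.1866  0.266 ] yaw -0.93 ydir [-0. -0. -1.] F [-0.5  0.2  0.8] M [ 0.08 -0.15 -0.03] gap 0.0523 j [ 0.95  0.42 -0.88  1.83  0.37  1.06  1.48]
tool dp mm [ 0.1 16.  -0.4] rot deg [ 0.01 -0.93 -0.02]
```

View pics/c1.png

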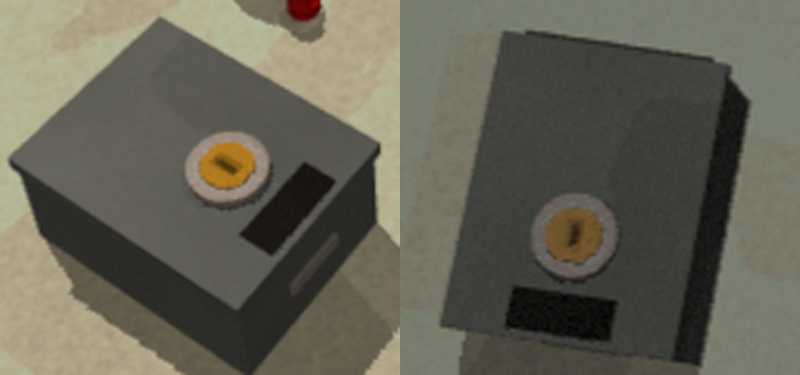

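View pics/c2.png

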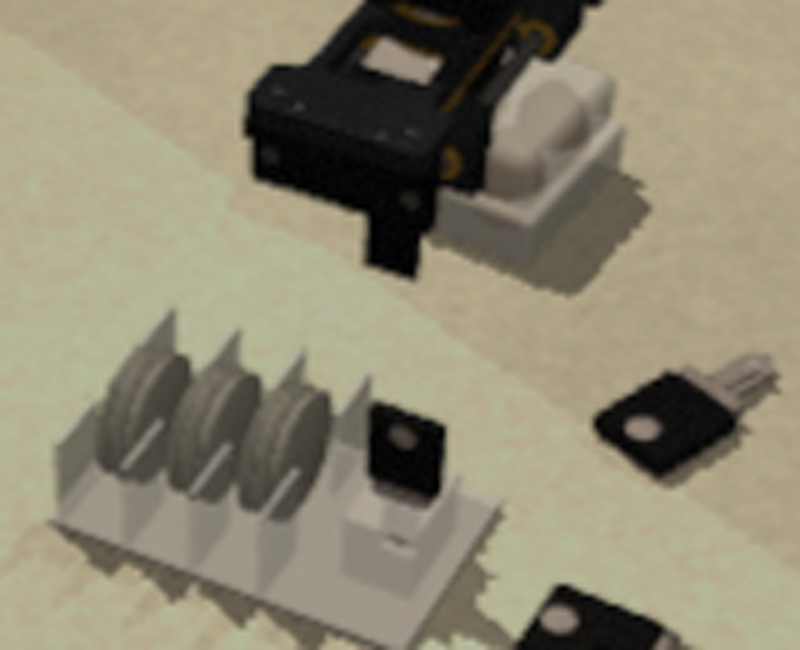

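Run:
```python
from h import *
print(ray("top",320,240)[0])
t=cv2.imread("pics/t0.png") if 0 else cv2.imread("pics/top0.png")
g=cv2.cvtColor(t,cv2.COLOR_BGR2GRAY)
print(g[256:281,342:358])
# row-wise dark centroid
for r in range(258,280):
    row=g[r,340:360].astype(float); w=np.clip(75-row,0,60); 
    if w.sum()>60:
        u=340+(w*np.arange(20)).sum()/w.sum(); print(r,round(u,2),np.round(onz("top",u,r,.09)[:2],4))
# plug, closed
s=cv2.imread("pics/s1.png");t=cv2.imread("pics/t1.png")
def blob(im,lo,hi,roi):
    x,y,w,h=roi; m=cv2.inRange(cv2.cvtColor(im[y:y+h,x:x+w],cv2.COLOR_BGR2HSV),lo,hi)
    cs,_=cv2.findContours(m,cv2.RETR_EXTERNAL,cv2.CHAIN_APPROX_NONE); c=max(cs,key=cv2.contourArea)
    e=cv2.fitEllipse(c); f=np.zeros(m.shape,np.uint8);cv2.drawContours(f,[c],-1,255,-1);M=cv2.moments(f,True)
    print(M['m00'],M['m10']/M['m00']+x,M['m01']/M['m00']+y,"ell",e[0][0]+x,e[0][1]+y,e[1]); return np.array([M['m10']/M['m00']+x,M['m01']/M['m00']+y])
a=blob(s,(8,130,60),(30,255,255),(200,335,70,60));b=blob(t,(8,100,40),(30,255,255),(130,215,45,45))
print("plug",tri(a,b),onz("side",*a,.105),onz("top",*b,.105))
# ring
for n,im,c in(("side",s,a),("top",t,b)):
    x,y=int(c[0])-28,int(c[1])-28; r=im[y:y+56,x:x+56].astype(int)
    v=r.max(2); m=((v>(95 if n=="side" else 80))*255).astype(np.uint8)
    cs,_=cv2.findContours(m,cv2.RETR_EXTERNAL,cv2.CHAIN_APPROX_NONE)
    cs=[q for q in cs if cv2.pointPolygonTest(q,(28,28),False)>0]
    if cs: q=max(cs,key=cv2.contourArea); e=cv2.fitEllipse(q);p=(e[0][0]+x,e[0][1]+y);print("ring",n,p,e[1],onz(n,*p,.103))
# pad
a=blob(s,(0,0,0),(180,255,32),(237,355,45,50));b=blob(t,(0,0,0),(180,255,24),(120,252,46,25))
print("pad",tri(a,b),onz("side",*a,.098),onz("top",*b,.098))
```

```text
[ 0.41228268 -0.09400385  1.13260003]
[[ 99  99  99  98  96  97  96  99  98  97  98 100  98  96  98  96]
 [ 97  98  98  97  98  98  97  99  97  98  95  96  98  98  95  95]
 [ 98  97  97  97  97  96  98  97  98 100  98  97  99  98  97  99]
 [ 96  97  97  98  98  97  96  92  73  75  83  97 100  98  99  96]
 [ 99  98  97  98  98  97  85  45  17  21  29  70  98  98  98  96]
 [101 100  96  96  99  91  63   4   5  11  29  68  98  98 100  98]
 [104 105 103 103 102  90  24   7   3   2  28  71  99 101 100 100]
 [106 107 107 107 101  76   6   9   6   9  31  75 105 104 107 107]
 [106 106 106 107 100  61  16   2  12   4  32  77 105 108 107 106]
 [107 107 106 107  96  55   4   0  12   6  27  74 108 107 108 108]
 [108 106 105 107  97  55   5   7   2   5  28  75 105 106 105 108]
 [107 107 106 107  96  47  15  25  15  16  29  73 107 108 107 107]
 [107 106 106 108  97  52  15  18  15  15  43  87 107 105 106 107]
 [107 107 107 108  97  54  16   0  12  13  41  84 107 107 107 107]
 [106 107 106 107  97  54  20   2   7  16  45  89 106 107 107 107]
 [106 106 105 106  98  51   3   6   2   8  45  90 107 108
[... 1490 characters left out ...]
38 0.105     ] [0.56448963 0.23490859 0.105     ]
ring side (225.1596965789795, 366.61952781677246) (45.74120330810547, 52.15037155151367) [0.57754049 0.24374366 0.103     ]
ring top (150.16093826293945, 239.73076057434082) (25.642330169677734, 26.930953979492188) [0.56475368 0.23538853 0.103     ]
537.0 259.92551210428303 382.8845437616387 ell 259.932825088501 382.89520835876465 (15.04011058807373, 47.330562591552734)
420.0 145.9142857142857 265.0095238095238 ell 145.99784088134766 265.02138233184814 (13.402377128601074, 40.4557991027832)
pad (array([0.51106419, 0.24164475, 0.09752155]), np.float64(0.0020350025881225695)) [0.50985287 0.2416741  0.098     ] [0.51197834 0.24188583 0.098     ]
```

Request:
servo_tool:
  commands:
    - [0,0.03,0,0,0,0]
    - [0,0.03,0,0,0,0]
    - [0,0.03,0,0,0,0]
    - [0,0.02,0,0,0,0]
    - [0,0.01,0,0,0,0]

```text
clock: 9.37
ee_pos: [0.5137, -0.1859, 0.1436]
orientation: [-1.57, 0.014, -0.008]
ft_force: [0.7, 0.7, 0.1]
finger_gap: 0.0521
```

Request:
servo_tool:
  commands:
    - [0,0.01,0,0,0,0]
    - [0,0.008,0,0,0,0]
    - [0,0.005,0,0,0,0]
    - [0,0.003,0,0,0,0]
    - [0,0,0,0,0,0]

```text
clock: 9.78
ee_pos: [0.5154, -0.1862, 0.1204]
orientation: [-1.571, 0.01, -0.011]
ft_force: [-0.5, 0.2, -0.2]
finger_gap: 0.0521
```

Request:
servo_tool:
  commands:
    - [0,0,0,0,0,0]
    - [0,0,0,0,0,0]
    - [0,0,0,0,0,0]
    - [0,0,0,0,0,0]
    - [0,0,0,0,0,0]
  gripper: 0.3
  newtons: 10

```text
clock: 10.2
ee_pos: [0.5153, -0.1862, 0.1206]
orientation: [-1.571, 0.01, -0.011]
ft_force: [1.0, -1.1, 0.4]
finger_gap: 0.0293
```

Run:
```python
from h import *
st();go((.515,-.187,.12),-.02)
s=cams.camera("side")[:,:,::-1];t=cams.camera("top")[:,:,::-1]
k=lambda im,x,y,w,h,f:cv2.resize(im[y:y+h,x:x+w],None,fx=f,fy=f,interpolation=cv2.INTER_CUBIC)
cv2.imwrite("pics/c3.png",np.hstack([k(s,310,180,100,100,4),k(t,300,220,100,100,4)]))
```

```text
t 10.2 p [ 0.5153 -0.1862  0.1206] yaw -0.75 ydir [ 0.001 -0.    -1.   ] F [ 1.  -1.1  0.4] M [ 0.1  -0.09  0.02] gap 0.0293 j [ 0.83  0.6  -0.75  1.96  0.56  0.8   1.32]
tool dp mm [-0.3  0.6 -0.8] rot deg [0.02 0.4  0.03]
```

View pics/c3.png

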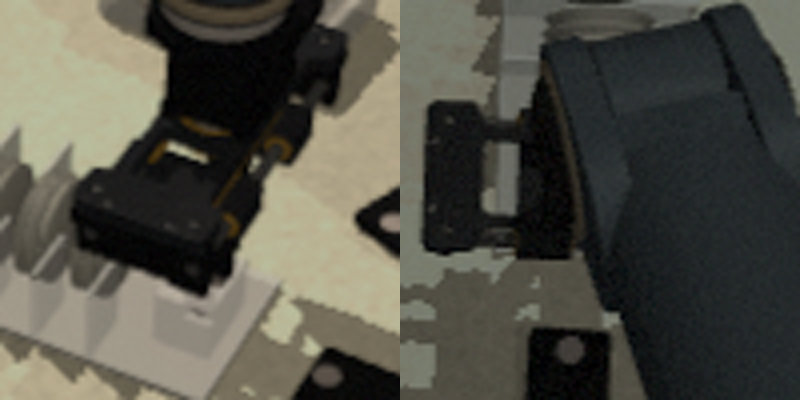

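Request:
servo_tool:
  commands:
    - [0,0,-0.0005,0,0.3,0]
    - [0,0,0,0,0,0]
    - [0,0,0,0,0,0]
    - [0,0,0,0,0,0]
    - [0,0,0,0,0,0]
  gripper: 0
  newtons: 8

```text
clock: 10.72
ee_pos: [0.5151, -0.187, 0.1202]
orientation: [-1.571, 0.015, -0.014]
ft_force: [0.3, -1.5, -0.1]
finger_gap: 0.0092
```

Request:
servo_tool:
  commands:
    - [0,0,0,0,0,0]
    - [0,0,0,0,0,0]
    - [0,0,0,0,0,0]
    - [0,0,0,0,0,0]
    - [0,0,0,0,0,0]
  newtons: 40

```text
clock: 11.13
ee_pos: [0.5151, -0.1869, 0.1202]
orientation: [-1.571, 0.014, -0.014]
ft_force: [-0.5, -2.9, -0.2]
finger_gap: 0.009
```

Run:
```python
from h import *
st()
```

```text
t 11.13 p [ 0.5151 -0.1869  0.1202] yaw -1.06 ydir [-0. -0. -1.] F [-0.5 -2.9 -0.2] M [-0.39 -0.14  0.01] gap 0.009 j [ 0.83  0.6  -0.75  1.96  0.56  0.8   1.32]
```

Request:
servo_tool:
  commands:
    - [0,-0.004,-0.0003,0,0,0]
    - [0,-0.008,0,0,0,0]
    - [0,-0.01,0,0,0,0]
    - [0,-0.012,0,0,0,0]
    - [0,-0.012,0,0,0,0]

```text
clock: 11.55
ee_pos: [0.5155, -0.1861, 0.1679]
orientation: [-1.57, 0.013, -0.015]
ft_force: [0.5, 0.4, 0.8]
finger_gap: 0.0086
```

Request:
servo_tool:
  commands:
    - [0,-0.018,0,0,0,0]
    - [0,-0.02,0,0,0,0]
    - [0,-0.025,0,0,0,0]
    - [0,-0.025,0,0,0,0]
    - [0,-0.01,0,0,0,0]

```text
clock: 11.97
ee_pos: [0.5169, -0.1859, 0.2688]
orientation: [-1.572, 0.008, -0.019]
ft_force: [0.5, -0.2, -0.2]
finger_gap: 0.0087
```

Run:
```python
from h import *
st(); go((.5635,.235,.26),-.123)
s=cams.camera("side")[:,:,::-1];t=cams.camera("top")[:,:,::-1]
cv2.imwrite("pics/s2.png",s)
k=lambda im,x,y,w,h,f:cv2.resize(im[y:y+h,x:x+w],None,fx=f,fy=f,interpolation=cv2.INTER_CUBIC)
cv2.imwrite("pics/c4.png",k(s,310,120,100,100,6))
print("exp tip",proj("side",arm.observe()["ee_pos"]-[0,0,.108]),"grip",proj("side",arm.observe()["ee_pos"]-[0,0,.051]))
```

```text
t 11.97 p [ 0.5169 -0.1859  0.2688] yaw -0.99 ydir [ 0.007 -0.002 -1.   ] F [ 0.5 -0.2 -0.2] M [ 0.1  -0.17  0.06] gap 0.0087 j [ 0.95  0.42 -0.88  1.83  0.37  1.06  1.48]
tool dp mm [ 39.3   8.5 421.6] rot deg [0.07 6.06 0.38]
exp tip [362.1845121  208.42931778] grip [363.72002302 186.79458946]
```

View pics/c4.png

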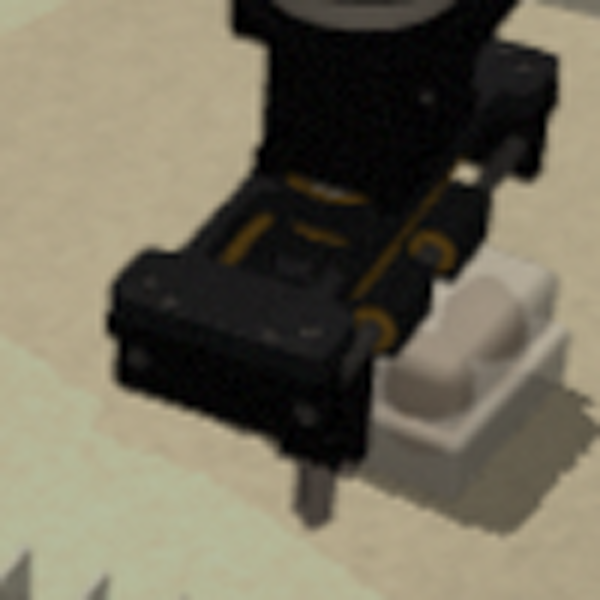

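The held key's tip is at about (362.5, 207.7) in the side view. The model predicts (362.2, 208.4), so the key is held straight and at the right height.

Request:
servo_tool:
  commands:
    - [0.0026,0,0.0281,0,0,0]
    - [0.0026,0,0.0281,0,0,0]
    - [0.0026,0,0.0281,0,0,0]
    - [0.0026,0,0.0281,0,0,0]
    - [0.0026,0,0.0281,0,0,0]

```text
clock: 12.48
ee_pos: [0.5298, -0.0454, 0.2628]
orientation: [-1.57, 0.016, -0.012]
ft_force: [0.4, 1.0, -0.4]
finger_gap: 0.0086
```

Request:
servo_tool:
  commands:
    - [0.0026,0,0.0281,0,0,0]
    - [0.0026,0,0.0281,0,0,0]
    - [0.0026,0,0.0281,0,0,0]
    - [0.0026,0,0.0281,0,0,0]
    - [0.0026,0,0.0281,0,0,0]

```text
clock: 12.9
ee_pos: [0.5454, 0.0948, 0.2627]
orientation: [-1.571, 0.016, -0.012]
ft_force: [1.1, -0.8, -1.3]
finger_gap: 0.0086
```

Request:
servo_tool:
  commands:
    - [0.0026,0,0.0281,0,0,0]
    - [0.0026,0,0.0281,0,0,0]
    - [0.0026,0,0.0281,0,0,0]
    - [0.0026,0,0.0281,0,0,0]
    - [0.0026,0,0.0281,0,0,0]

```text
clock: 13.32
ee_pos: [0.561, 0.2349, 0.2624]
orientation: [-1.572, 0.016, -0.012]
ft_force: [0.9, 0.7, 0.6]
finger_gap: 0.0086
```

Request:
servo_tool:
  commands:
    - [0,0,0,0,2,0]
    - [0,0,0,0,2,0]
    - [0,0,0,0,2,0]
    - [0,0,0,0,0,0]
    - [0,0,0,0,0,0]

```text
clock: 13.73
ee_pos: [0.5612, 0.2337, 0.2629]
orientation: [-1.57, 0.097, -0.094]
ft_force: [0.4, -0.6, -0.8]
finger_gap: 0.0088
```

Run:
```python
from h import *
st(); go((.5635,.235,.235),-.123)
```

```text
t 13.73 p [0.5612 0.2337 0.2629] yaw -6.97 ydir [-0.002 -0.001 -1.   ] F [ 0.4 -0.6 -0.8] M [ 0.11 -0.09  0.03] gap 0.0088 j [ 0.15  0.53 -0.86  1.7   0.44  1.12  0.61]
tool dp mm [ 2.2 27.9  1.6] rot deg [ 0.07  0.08 -0.11]
```

Request:
servo_tool:
  commands:
    - [0.0022,0.01,0.0016,0,0,0]
    - [0,0.01,0,0,0,0]
    - [0,0.01,0,0,0,0]
    - [0,0.008,0,0,0,0]
    - [0,0.004,0,0,0,0]

```text
clock: 14.15
ee_pos: [0.5635, 0.2345, 0.22]
orientation: [-1.57, 0.099, -0.094]
ft_force: [-0.1, -0.5, 0.1]
finger_gap: 0.0087
```

Request:
servo_tool:
  commands:
    - [0,0,0,0,0,0]
    - [0,0,0,0,0,0]
    - [0,0,0,0,0,0]
    - [0,0,0,0,0,0]
    - [0,0,0,0,0,0]

```text
clock: 14.57
ee_pos: [0.5644, 0.2353, 0.2228]
orientation: [-1.568, 0.096, -0.097]
ft_force: [-0.2, 0.4, 0.5]
finger_gap: 0.0088
```

Run:
```python
from h import *
st(); go((.5635,.235,.22),-.123)
s=cams.camera("side")[:,:,::-1];t=cams.camera("top")[:,:,::-1]
cv2.imwrite("pics/s3.png",s)
k=lambda im,x,y,w,h,f:cv2.resize(im[y:y+h,x:x+w],None,fx=f,fy=f,interpolation=cv2.INTER_CUBIC)
cv2.imwrite("pics/c5.png",k(s,200,315,70,70,8)); cv2.imwrite("pics/c6.png",k(t,90,180,110,100,6))
print("exp tip",proj("side",arm.observe()["ee_pos"]-[0,0,.108]),"mouth",proj("side",(.5635,.235,.105)))
```

```text
t 14.57 p [0.5644 0.2353 0.2228] yaw -7.05 ydir [ 0.001  0.    -1.   ] F [-0.2  0.4  0.5] M [ 0.05 -0.18 -0.03] gap 0.0088 j [ 0.13  0.57 -0.83  1.73  0.48  1.05  0.58]
tool dp mm [-0.9  2.8 -0.4] rot deg [-0.02  0.    0.06]
exp tip [233.77455805 361.87336591] mouth [234.78414079 365.26862805]
```

View pics/c5.png

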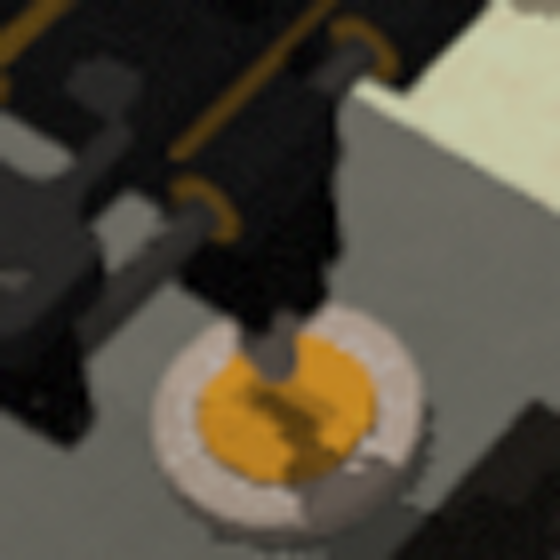

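View pics/c6.png

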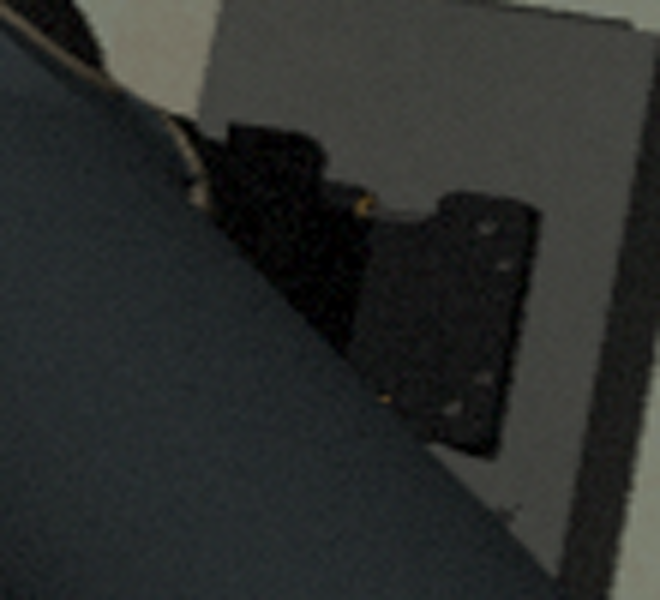

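Request:
servo_tool:
  commands:
    - [-0.0008,0.003,-0.0008,0,0,0]
    - [0,0.003,0,0,0,0]
    - [0,0.003,0,0,0,0]
    - [0,0.002,0,0,0,0]
    - [0,0.002,0,0,0,0]

```text
clock: 15.08
ee_pos: [0.5632, 0.2344, 0.2088]
orientation: [-1.569, 0.097, -0.096]
ft_force: [-0.1, 0.4, -0.3]
finger_gap: 0.0087
```

Request:
servo_tool:
  commands:
    - [0,0.001,0,0,0,0]
    - [0,0.001,0,0,0,0]
    - [0,0.001,0,0,0,0]
    - [0,0.001,0,0,0,0]
    - [0,0,0,0,0,0]

```text
clock: 15.5
ee_pos: [0.5633, 0.2344, 0.2051]
orientation: [-1.569, 0.097, -0.096]
ft_force: [0.1, -0.8, -0.4]
finger_gap: 0.0085
```

Run:
```python
from h import *
st()
```

```text
t 15.5 p [0.5633 0.2344 0.2051] yaw -7.04 ydir [-0. -0. -1.] F [ 0.1 -0.8 -0.4] M [ 0.11 -0.12  0.07] gap 0.0085 j [ 0.12  0.59 -0.82  1.75  0.5   1.03  0.56]
```

Request:
servo_tool:
  commands:
    - [0,0.001,0,0,0,0]
    - [0,0.001,0,0,0,0]
    - [0,0.001,0,0,0,0]
    - [0,0.001,0,0,0,0]
    - [0,0,0,0,0,0]

```text
clock: 15.92
ee_pos: [0.5632, 0.2343, 0.201]
orientation: [-1.569, 0.097, -0.096]
ft_force: [-0.3, 0.0, 0.4]
finger_gap: 0.0087
```

Request:
servo_tool:
  commands:
    - [0,0.001,0,0,0,0]
    - [0,0.001,0,0,0,0]
    - [0,0.001,0,0,0,0]
    - [0,0.001,0,0,0,0]
    - [0,0,0,0,0,0]

```text
clock: 16.33
ee_pos: [0.5634, 0.235, 0.198]
orientation: [-1.568, 0.096, -0.097]
ft_force: [-0.0, 0.2, 3.8]
finger_gap: 0.0089
```

Run:
```python
from h import *
st()
```

```text
t 16.33 p [0.5634 0.235  0.198 ] yaw -7.03 ydir [ 0.001  0.001 -1.   ] F [-0.   0.2  3.8] M [0.14 0.13 0.  ] gap 0.0089 j [ 0.11  0.6  -0.82  1.75  0.5   1.01  0.56]
```

Request:
servo_tool:
  commands:
    - [0,0.001,0,0,0,0]
    - [0,0.001,0,0,0,0]
    - [0,0.001,0,0,0,0]
    - [0,0,0,0,0,0]
    - [0,0,0,0,0,0]

```text
clock: 16.75
ee_pos: [0.5633, 0.2348, 0.194]
orientation: [-1.568, 0.096, -0.097]
ft_force: [0.1, 1.4, 0.6]
finger_gap: 0.0086
```

Run:
```python
from h import *
st()
```

```text
t 16.75 p [0.5633 0.2348 0.194 ] yaw -7.03 ydir [ 0.     0.001 -1.   ] F [0.1 1.4 0.6] M [ 0.43 -0.14  0.02] gap 0.0086 j [ 0.11  0.6  -0.81  1.76  0.51  1.01  0.55]
```

Request:
servo_tool:
  commands:
    - [0,0.001,0,0,0,0]
    - [0,0.001,0,0,0,0]
    - [0,0.001,0,0,0,0]
    - [0,0.001,0,0,0,0]
    - [0,0,0,0,0,0]

```text
clock: 17.17
ee_pos: [0.5633, 0.2345, 0.1908]
orientation: [-1.569, 0.096, -0.097]
ft_force: [-0.9, -0.1, 5.4]
finger_gap: 0.0087
```

Request:
servo_tool:
  commands:
    - [0,0.001,0,0,0,0]
    - [0,0.001,0,0,0,0]
    - [0,0.001,0,0,0,0]
    - [0,0.001,0,0,0,0]
    - [0,0,0,0,0,0]

```text
clock: 17.58
ee_pos: [0.5633, 0.2348, 0.1864]
orientation: [-1.568, 0.096, -0.097]
ft_force: [-0.6, 0.9, 2.9]
finger_gap: 0.0089
```

Run:
```python
from h import *
st()
```

```text
t 17.58 p [0.5633 0.2348 0.1864] yaw -7.03 ydir [ 0.     0.001 -1.   ] F [-0.6  0.9  2.9] M [ 0.37 -0.    0.05] gap 0.0089 j [ 0.11  0.61 -0.81  1.76  0.52  0.99  0.55]
```

Request:
servo_tool:
  commands:
    - [0,0.001,0,0,0,0]
    - [0,0.001,0,0,0,0]
    - [0,0.001,0,0,0,0]
    - [0,0.001,0,0,0,0]
    - [0,0,0,0,0,0]

```text
clock: 18.0
ee_pos: [0.5633, 0.2346, 0.1831]
orientation: [-1.569, 0.096, -0.097]
ft_force: [-3.1, -0.6, 9.0]
finger_gap: 0.0086
```

Run:
```python
from h import *
st()
```

```text
t 18.0 p [0.5633 0.2346 0.1831] yaw -7.05 ydir [ 0. -0. -1.] F [-3.1 -0.6  9. ] M [-0.02  0.47  0.02] gap 0.0086 j [ 0.11  0.61 -0.8   1.77  0.52  0.99  0.54]
```

Request:
servo_tool:
  commands:
    - [0,0.0007,0,0,0,0]
    - [0,0.0005,0,0,0,0]
    - [0,0,0,0,0,0]
    - [0,0,0,0,0,0]
    - [0,0,0,0,0,0]
  newtons: 45

```text
clock: 18.42
ee_pos: [0.5633, 0.2347, 0.183]
orientation: [-1.57, 0.096, -0.097]
ft_force: [-3.6, -2.5, 14.6]
finger_gap: 0.0087
```

Run:
```python
from h import *
st()
```

```text
t 18.42 p [0.5633 0.2347 0.183 ] yaw -7.05 ydir [ 0.001 -0.001 -1.   ] F [-3.6 -2.5 14.6] M [-0.39  0.87  0.05] gap 0.0087 j [ 0.1   0.61 -0.8   1.77  0.52  0.99  0.54]
```

Request:
servo_tool:
  commands:
    - [0,0,0,0,3,0]
    - [0,0,0,0,3,0]
    - [0,0,0,0,3,0]
    - [0,0,0,0,3,0]
    - [0,0,0,0,3,0]

```text
clock: 18.83
ee_pos: [0.5634, 0.2349, 0.183]
orientation: [-1.549, 0.303, -0.305]
ft_force: [-3.4, -1.5, 14.2]
finger_gap: 0.0088
```

Run:
```python
from h import *
st()
```

```text
t 18.83 p [0.5634 0.2349 0.183 ] yaw -22.18 ydir [ 0.001 -0.    -1.   ] F [-3.4 -1.5 14.2] M [-0.23  0.82  0.07] gap 0.0088 j [ 0.07  0.59 -0.74  1.77  0.48  0.97  0.31]
```

Request:
servo_tool:
  commands:
    - [0,0,0,0,4,0]
    - [0,0,0,0,4,0]
    - [0,0,0,0,4,0]
    - [0,0,0,0,4,0]
    - [0,0,0,0,4,0]

```text
clock: 19.25
ee_pos: [0.5637, 0.2352, 0.183]
orientation: [-1.492, 0.575, -0.578]
ft_force: [-4.1, 0.2, 13.7]
finger_gap: 0.0087
```

Request:
servo_tool:
  commands:
    - [0,0,0,0,4,0]
    - [0,0,0,0,4,0]
    - [0,0,0,0,4,0]
    - [0,0,0,0,4,0]
    - [0,0,0,0,4,0]

```text
clock: 19.67
ee_pos: [0.564, 0.2353, 0.183]
orientation: [-1.398, 0.843, -0.846]
ft_force: [-2.6, 0.6, 11.7]
finger_gap: 0.0082
```

Run:
```python
from h import *
st()
```

```text
t 19.67 p [0.564  0.2353 0.183 ] yaw -62.21 ydir [ 0.003  0.001 -1.   ] F [-2.6  0.6 11.7] M [0.08 0.46 0.06] gap 0.0082 j [-0.05  0.54 -0.58  1.77  0.36  0.93 -0.29]
```

Request:
servo_tool:
  commands:
    - [0,0,0,0,4,0]
    - [0,0,0,0,4,0]
    - [0,0,0,0,4,0]
    - [0,0,0,0,4,0]
    - [0,0,0,0,4,0]

```text
clock: 20.08
ee_pos: [0.5644, 0.2353, 0.183]
orientation: [-1.267, 1.106, -1.109]
ft_force: [-1.2, 0.9, 11.1]
finger_gap: 0.0088
```

Request:
servo_tool:
  commands:
    - [0,0,0,0,4,0]
    - [0,0,0,0,4,0]
    - [0,0,0,0,3,0]
    - [0,0,0,0,3,0]
    - [0,0,0,0,3,0]

```text
clock: 20.5
ee_pos: [0.5647, 0.2353, 0.183]
orientation: [-1.125, 1.324, -1.327]
ft_force: [0.2, 0.6, 11.9]
finger_gap: 0.0084
```

Run:
```python
from h import *
st()
```

```text
t 20.5 p [0.5647 0.2353 0.183 ] yaw -99.16 ydir [ 0.004  0.001 -1.   ] F [ 0.2  0.6 11.9] M [0.11 0.08 0.09] gap 0.0084 j [-0.15  0.51 -0.42  1.78  0.26  0.9  -0.85]
```

Request:
servo_tool:
  commands:
    - [0,0,0,0,1.5,0]
    - [0,0,0,0,1.5,0]
    - [0,0,0,0,1,0]
    - [0,0,0,0,0,0]
    - [0,0,0,0,0,0]

```text
clock: 20.92
ee_pos: [0.5649, 0.2352, 0.1831]
orientation: [-1.088, 1.372, -1.375]
ft_force: [0.5, 0.7, 10.8]
finger_gap: 0.0089
```

Run:
```python
from h import *
st()
```

```text
t 20.92 p [0.5649 0.2352 0.1831] yaw -103.03 ydir [ 0.005  0.002 -1.   ] F [ 0.5  0.7 10.8] M [0.14 0.03 0.13] gap 0.0089 j [-0.17  0.51 -0.4   1.78  0.25  0.9  -0.91]
```

Request:
servo_tool:
  commands:
    - [0,0,0,0,1,0]
    - [0,0,0,0,1,0]
    - [0,0,0,0,1,0]
    - [0,0,0,0,0,0]
    - [0,0,0,0,0,0]

```text
clock: 21.33
ee_pos: [0.5647, 0.2353, 0.183]
orientation: [-1.059, 1.41, -1.412]
ft_force: [-0.4, 0.6, 11.1]
finger_gap: 0.0082
```

Run:
```python
from h import *
st()
```

```text
t 21.33 p [0.5647 0.2353 0.183 ] yaw -106.02 ydir [ 0.004  0.002 -1.   ] F [-0.4  0.6 11.1] M [0.15 0.11 0.05] gap 0.0082 j [-0.18  0.51 -0.39  1.78  0.24  0.89 -0.95]
```

Request:
servo_tool:
  commands:
    - [0,0,0,0,1,0]
    - [0,0,0,0,1,0]
    - [0,0,0,0,1,0]
    - [0,0,0,0,0,0]
    - [0,0,0,0,0,0]

```text
clock: 21.75
ee_pos: [0.5647, 0.2353, 0.183]
orientation: [-1.029, 1.446, -1.449]
ft_force: [-0.9, 0.6, 11.0]
finger_gap: 0.0089
```

Run:
```python
from h import *
st()
s=cams.camera("side")[:,:,::-1]
cv2.imwrite("pics/s4.png",s)
cv2.imwrite("pics/c7.png",cv2.resize(s[310:400,190:280],None,fx=6,fy=6,interpolation=cv2.INTER_CUBIC))
st()
```

```text
t 21.75 p [0.5647 0.2353 0.183 ] yaw -108.97 ydir [ 0.004  0.001 -1.   ] F [-0.9  0.6 11. ] M [0.15 0.11 0.32] gap 0.0089 j [-0.18  0.51 -0.38  1.78  0.23  0.89 -1.  ]
t 21.8 p [0.5647 0.2353 0.1831] yaw -108.96 ydir [ 0.004  0.001 -1.   ] F [-0.6  1.2 11.1] M [0.12 0.12 0.29] gap 0.0085 j [-0.18  0.51 -0.38  1.78  0.23  0.89 -1.  ]
```

View pics/c7.png

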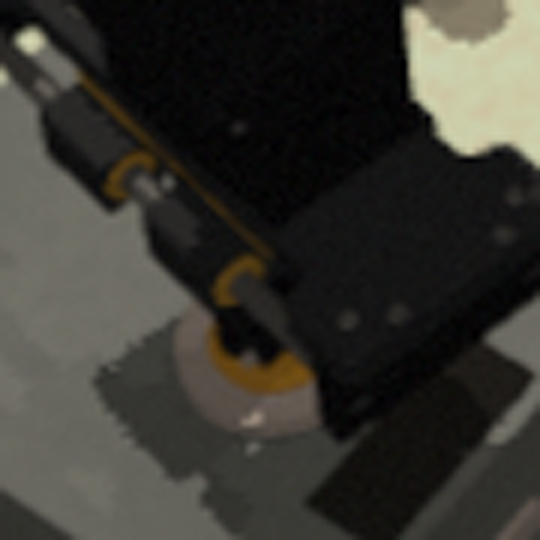

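Request:
servo_tool:
  commands:
    - [0,0,0,0,0.7,0]
    - [0,0,0,0,0,0]
    - [0,0,0,0,0,0]
    - [0,0,0,0,0,0]
    - [0,0,0,0,0,0]

```text
clock: 22.22
ee_pos: [0.5648, 0.2353, 0.183]
orientation: [-1.022, 1.455, -1.457]
ft_force: [-0.7, 0.9, 11.8]
finger_gap: 0.0086
```

Request:
servo_tool:
  commands:
    - [0,0,0,0,0,0]
    - [0,0,0,0,0,0]
    - [0,0,0,0,0,0]
    - [0,0,0,0,0,0]
    - [0,0,0,0,0,0]

```text
clock: 22.63
ee_pos: [0.5648, 0.2353, 0.183]
orientation: [-1.022, 1.455, -1.458]
ft_force: [-0.1, 0.6, 11.8]
finger_gap: 0.0086
```

Run:
```python
from h import *
st()
```

```text
t 22.63 p [0.5648 0.2353 0.183 ] yaw -109.65 ydir [ 0.005  0.001 -1.   ] F [-0.1  0.6 11.8] M [0.11 0.1  0.39] gap 0.0086 j [-0.19  0.51 -0.38  1.78  0.23  0.89 -1.01]
```

Run:
```python
from h import *
print(arm.job_done()); st()
```

```text
the job is handed in; nothing more can be done
None
the job is handed in; nothing more can be done
```

The job is handed in at about 22.6 s: the lid is shut, and the key is fully home and held turned against the stop. No verdict came back, so this rests on my own checks.

- **Lid:** I pressed it down until it stopped firmly. The fingertips were about 97 mm up with 21 N on them. Afterwards the cameras put the pad at 97.5 mm (98 mm expected) and the keyway at 104 mm (105 mm expected).
- **Key:** I gripped the upright key in the rack; the two lying loose have clearly larger bows. I lifted it straight out, and its tip then appeared within 1 px of where it should be.
- **Insertion:** The pins gave only a few newtons and no wiggle was needed. The key met a firm stop with the tool at 0.183 m, which is the height expected when it is fully home. That height held through the whole turn.
- **Turn:** The hand turned 102.6° clockwise (1.79 rad), slightly more than the 1.70 rad expected. The torque rose from about 0.1 to 0.39 N m over the last few degrees, which indicates the stop, since the spring alone gives about 0.08. I took the extra angle as give in the grip and key.
- **Final state:** The key is still gripped at 45 N with about 12 N of downward push. I did not touch the bottle, can, cap or carton. I did not take a final picture to check them.

The two cameras' sight lines missed each other by about 2 mm, within the stated calibration, and the keyway's flare covered that.

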